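# Slide the puzzle tray into its piece box and press it home

### The job

Pick up the light wooden puzzle tray, set it down level in the wide open end of the rosewood piece box's track with its jade green end leading, and let go. Then gently push it along the track from behind, without touching its handle, until you feel its lugs drop into the hidden sockets, and press gently on the handle until the tray sits fully home. Leave the bowl, the lens and the frame corners where they are.

Things in the scene. Friction and masses are not known exactly. Their poses are not given: they have to be found in the camera images.
- tray: Loose light-wood sorting tray, 130 mm long (x) by 116 mm wide (y) over its side flanges, 0.25 to 0.4 kg; walls 100 mm apart outside. Origin: centre in plan, level with the lower ends of its lugs. +x points to its jade green end, which leads into the track; z up. Floor and flanges 12 to 17 mm above the origin, wall tops 32 mm. The puzzle pieces in it are stuck down.
- tray_handle: The tray's fixed dark wooden bridge handle, origin and axes those of the tray: a bar along x, 76 mm long, 12 mm wide, 52 to 64 mm above the origin, on posts at x = +/-32 mm. Carry the tray by it, gripped across. After the tray is let go in the mouth, do not touch it until the lugs have dropped; then press on the middle of its top.
- tray_back (a point): Middle of the tray's flat trailing end wall (tray x = -65 mm, 22 mm above the lug ends; the wall spans 12 to 32 mm up): the place to push.
- tray_lead (a point): Under the tray's green end, midway between the two leading lugs, at their lower ends (tray x = +50 mm). Brass lugs are 16 x 8 mm, 12 mm long: leading pair at x = +50, y = +/-31 mm, trailing pair at x = -50, y = +/-46 mm.
- piece_box: Fixed rosewood piece box (the lower tray), 336 mm long, 148 mm wide. Origin on the table near its middle; +x runs along the track from the open end (x = -173 mm) to the end wall (inner face at x = 135, 44 mm high). Its deck, on which the lugs slide, is 24 mm above the table. Sliding the tray takes 2 to 5 N.
- box_mouth (a point): On the deck in the wide mouth, 65 mm back from the box's origin: set the tray down with its origin about here. Side rails here are 36 mm high and 132 mm apart from x = -173 to 0 mm, then taper to 119 mm at x = 25 mm.
- box_lips (a point): Middle of the gap where the brass lips begin (box x = 25 mm, 50 mm above the table). From here to the end wall lips overhang both sides, 45 to 50 mm above the table, 108 mm apart, so the tray's flanges get under them only by sliding in from the mouth.
- box_seat (a point): Middle of where the tray's origin may end, 12 mm above the table. The deck's sockets match the lugs (3 mm play along x) but the deck board is set anywhere up to 22 mm to either side along x, untracked. Lugs first fall 6 mm onto friction pads and stop the slide (origin 18 mm up); pressing with about 7 to 10 N sinks them 6 mm more, floor flush on the deck (12 mm up); they stay down.
- bowl: Jade green ceramic bowl, 110 mm across, 50 mm high; origin under its centre. Leave alone.
- lens: Chrome hand lens lying flat, 166 mm long, 72 mm across the ring, 16 mm high; origin near its middle, x towards the lens. Leave alone.
- corner_a: Wooden picture-frame corner, L of two 28 mm wide arms about 100 mm long along its x and y, 18 mm high; origin in the bend. Leave alone.
- corner_b: A second frame corner like corner_a. Leave alone.

How it is judged:
By the outcome, as a careful person would: the job done as asked, in the order asked, and still so for the second after the job is handed in, with the robot touching nothing.
It also fails if it takes over 54 s, if anything falls off the work surface, if the arm or the gripper's body presses on something with over 40 N, if the wrist force passes 120 N, or if a joint passes its speed limit or range.

### The arm

A 7-joint arm with a two-finger parallel gripper is mounted at the origin on the work surface. World frame = base frame: x ahead of the robot, y to its left, z up, the work surface at z = 0. Lengths are in m, angles in rad, forces in N, time in s.
With the tool pointing down it reaches from about 0.425 to 0.925 m from the base axis. Payload 6.8 kg.
Tool frame: the origin (TCP) lies at the very end of the fingers, on their centre line; the grasp point (between the pads) lies 19 mm behind it; z points along the fingers, y is the line along which they close (so a half turn about z gives the same grasp; the last joint's range is limited). The gripper opens to 88 mm and grips with 3 to 60 N. Pads are 20 mm wide; open, the fingers measure 115 mm over their backs; the gripper's body (75 mm by 178 mm) begins 61 mm behind the grasp point.
Start: joints at [-1.357, 0.477, 0.022, 1.555, -0.011, 1.109, -0.083], TCP at [0.213, 0.64, 0.223] pointing down, gripper open.
Joint ranges: [-2.96, 2.96], [-0.34, 2.1], [-1.41, 1.46], [0.24, 2.44], [-1.37, 4.51], [0.17, 1.92], [-2.96, 2.96]. Speed limits (rad/s): [2.39, 2.39, 3.14, 3.14, 3.14, 3.14, 3.14].

### API

Orientations are given as a rotation vector (axis times angle).
In Python, from plant import sensors, vision, ticket gives the robot as it stands. The module is installed in compiled form; this text tells all that it offers.
- The arm moves only by the tool carry_out, never from a script. Its argument "steps" is a list of rows, each an object with "linear": the shift along the tool's x, y, z in units of 0.3 m (1.0 is 0.3 m), a list of three; "turn": the turn about the tool's z in units of pi/2 rad (1.0 is pi/2 rad). In form: [{"linear": [dx, dy, dz], "turn": turn}, ...]. A call has 1 to 12 rows; each row is the pose to reach, as a shift and turn from the pose commanded when the call began, along the tool's axes at that moment; what a row does not reach only later rows make up. A row lasts 1/8 s, in which the tool goes at most 62.5 mm and 10.7 degrees, less where a joint would pass 70% of its speed; a pose out of reach is approached as far as the arm can. A call with a number of a shift or a turn outside -1 to 1 is refused whole. A call with a gripper value outside its range is refused whole. "gripper" is the finger opening in mm, from 0 to 87.8, set as the call begins (left out, the last holds). The fingers move at their own pace and stop on an object; the grip force is fixed at half the most. Time passes only in rows, so rows that repeat a pose let the fingers close. It gives the time, the measured TCP pose, the force, the opening and the grip force at its end, in the units of the state.
- sensors.get_state(): the state, without advancing time (a new reading comes with each control period).
- vision.snapshot(name): name is "side" or "top" or "wrist"; returns a dict with "image" (480x640x3 uint8, red, green, blue), "intrinsics" (3x3 intrinsics, pixels), "extrinsics" (4x4, takes a point from world to camera coordinates). Camera axes: x right, y up, looking along -z (the intrinsics and any distortion apply to the point x, -y, -z); pixel columns grow to the right and rows downward; lengths in m; the calibration is good to about 2 mm. A picture is of the moment at which its call begins. There is no depth.
- ticket.hand_in(): hands the job in; it is judged then, once.
The state is a dict: "t": time; "joints": joint angles; "qvel": joint speeds; "effort": joint torques, N m; "position": TCP position; "tool_rot": TCP orientation; "force": force on the tool from outside, world axes, zero at the start; "ft_torque": the same for the moment, N m; "gripper_width": finger opening in m; "grasp_force": force on a finger pad.
Only numpy, scipy, OpenCV 4.12 (cv2) and the standard library are available. Lean on these libraries where they do the work, as an engineer would, in place of code of your own. Each camera call takes 0.05 s, during which the arm holds its last target. There are 200 camera calls.

## Working session

There is one attempt and no reset: what is moved stays moved. The work goes in short steps, Python scripts to look and compute and a tool call to move; the robot and the scene stay as the last step left them, time stands still between calls to the robot, and variables do not carry over. Pictures are saved under pics/ and viewed, at most 10 in all, crops included, and the job is handed in when it is done.

Besides the shell and the picture viewer there is one more tool, called after ">>>" by a JSON object that holds its "name" and its "arguments". carry_out: Moves the arm, as the interface text tells. Its arguments: {"type":"object","properties":{"steps":{"type":"array","items":{"type":"object","properties":{"linear":{"type":"array","items":{"type":"number","minimum":-1,"maximum":1}},"turn":{"type":"number","minimum":-1,"maximum":1}}}},"gripper":{"type":"number"}},"required":["steps"]}

```bash
mkdir -p pics
cat > h.py <<'E'
import numpy as np, cv2
from plant import sensors, vision, ticket
def snap(n,f):
    s=vision.snapshot(n); cv2.imwrite(f'pics/{f}.png',s['image'][:,:,::-1]); np.savez(f'pics/{f}.npz',**{k:s[k] for k in('image','intrinsics','extrinsics')}); return s
def load(f): return np.load(f'pics/{f}.npz')
def ray(s,u,v):
    K=s['intrinsics'];E=s['extrinsics'];d=np.linalg.inv(K)@[u,v,1]; d=np.array([d[0],-d[1],-d[2]])
    R=E[:3,:3];return -R.T@E[:3,3],R.T@d
def onz(s,u,v,z):
    c,d=ray(s,u,v);return c+d*(z-c[2])/d[2]
def proj(s,p):
    q=s['extrinsics'][:3,:3]@np.array(p)+s['extrinsics'][:3,3]; r=s['intrinsics']@[q[0],-q[1],-q[2]];return r[:2]/r[2]
E
python3 - <<'E'
from h import *
for n in('top','side'):
    s=snap(n,n+'0');print(n,s['intrinsics'].tolist(),ray(s,320,240),[k for k in s])
st=sensors.get_state();print(st)
E
```

```text
top [[463.16769431787674, 0.0, 320.5329724260208], [0.0, 463.16769431787674, 237.2595702123849], [0.0, 0.0, 1.0]] (array([4.05685403e-01, 3.08675007e-04, 1.10353156e+00]), array([ 0.12237019, -0.00155053, -0.99250162])) ['image', 'intrinsics', 'extrinsics']
side [[437.0425465615084, 0.0, 315.0295133223231], [0.0, 437.0425465615084, 250.49243087545403], [0.0, 0.0, 1.0]] (array([-0.0060826 , -0.55147752,  0.66012125]), array([ 0.5881139 ,  0.55306512, -0.59071714])) ['image', 'intrinsics', 'extrinsics']
{'t': 0.1, 'joints': array([-1.35707899,  0.47774867,  0.02232106,  1.55636993, -0.01149071,
        1.10929729, -0.08308938]), 'qvel': array([ 3.64100890e-04, -2.63087935e-03, -4.83265796e-06, -2.61648627e-03,
       -3.64490982e-08, -1.34937686e-03, -1.24259977e-03]), 'effort': array([ 4.23402060e-03, -5.84090674e+01,  1.53995175e+00, -2.73311752e+01,
       -5.42414607e-02,  1.30835109e-02,  3.68676831e-05]), 'position': array([0.21332168, 0.63981449, 0.22175027]), 'tool_rot': array([-5.03223370e-01, -3.10087482e+00,  2.65250460e-03]), 'force': array([-0.25161707, -0.64221948,  0.27746028]), 'ft_torque': array([-0.02265476,  0.02496923,  0.02243827]), 'grasp_force': 0.0, 'gripper_width': 0.08794934351599243}
```

View pics/top0.png

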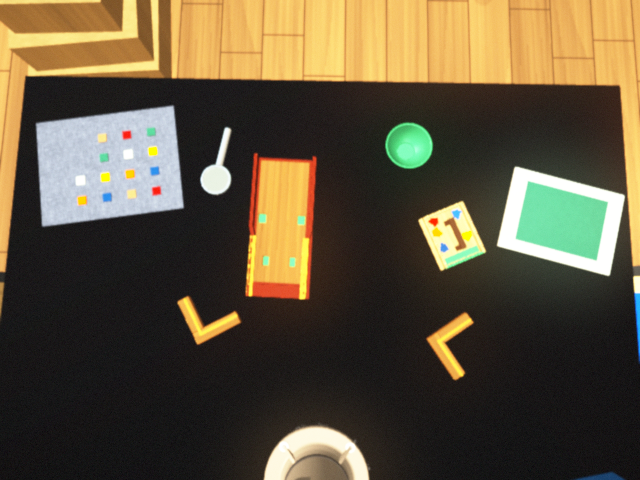

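View pics/side0.png

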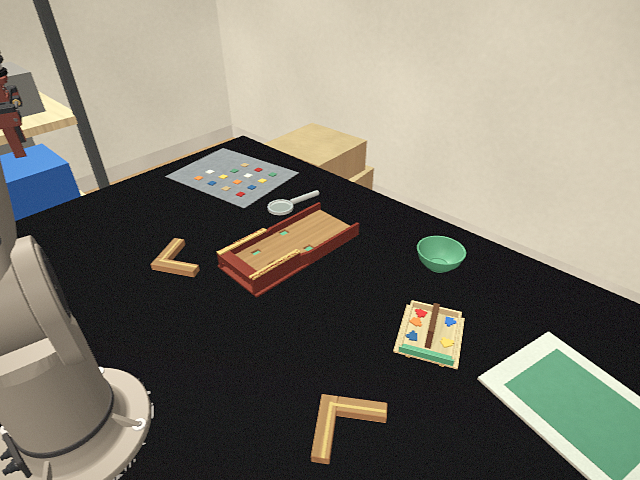

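The top view shows the box with its open end far from the robot (285,158), end wall near (278,291) and sockets at about (263,218), (301,220), (266,261), (292,262). The tray is at (452,236) with its green end towards the robot. The side view agrees. Next I measure both.

Run:
```python
from h import *
s=load('top0'); print(proj(s,[.213,.64,.22]),proj(s,[0,0,.3]))
im=s['image'][:,:,::-1]
a=cv2.resize(im[145:310,230:330],None,fx=3.6,fy=3.6,interpolation=cv2.INTER_CUBIC)
b=cv2.resize(im[190:285,405:500],None,fx=4.2,fy=4.2,interpolation=cv2.INTER_CUBIC)
c=np.zeros((600,800,3),np.uint8);c[:a.shape[0],:a.shape[1]]=a;c[:b.shape[0],390:390+b.shape[1]]=b
cv2.imwrite('pics/crop.png',c)
hsv=cv2.cvtColor(im,cv2.COLOR_BGR2HSV)
g=cv2.inRange(hsv,(60,60,60),(100,255,255))
n,l,stt,cc=cv2.connectedComponentsWithStats(g)
for i in range(1,n):
    if stt[i,4]>8: print(stt[i],cc[i],onz(s,*cc[i],.024).round(4))
```

```text
[-32.00959767 397.33308347] [314.30252065 551.46124429]
[ 385  122   49   47 1814] [408.6030871 145.1615215] [ 0.773  -0.2115  0.024 ]
[147 127   9   9  69] [150.75362319 131.43478261] [0.7963 0.412  0.024 ]
[ 99 153  10   9  73] [103.53424658 157.05479452] [0.7305 0.521  0.024 ]
[ 516  182   92   78 4901] [561.58090186 220.30605999] [ 0.5953 -0.5724  0.024 ]
[454 211   5   6  23] [456.13043478 213.13043478] [ 0.6083 -0.3228  0.024 ]
[259 215   7   7  43] [261.72093023 218.        ] [0.5888 0.1371 0.024 ]
[298 217   6   7  42] [300.5 220. ] [0.5856 0.0454 0.024 ]
[445 246  33  18 180] [461.29444444 254.42222222] [ 0.5103 -0.3328  0.024 ]
[448 252  35  16  88] [465.10227273 259.625     ] [ 0.4982 -0.3415  0.024 ]
[263 257   5   8  33] [265.3030303  260.51515152] [0.4884 0.1255 0.024 ]
[290 258   5   8  36] [291.88888889 261.52777778] [0.4871 0.0634 0.024 ]
[638 306   2   5   9] [638.44444444 307.88888889] [ 0.393  -0.7401  0.024 ]
```

View pics/crop.png

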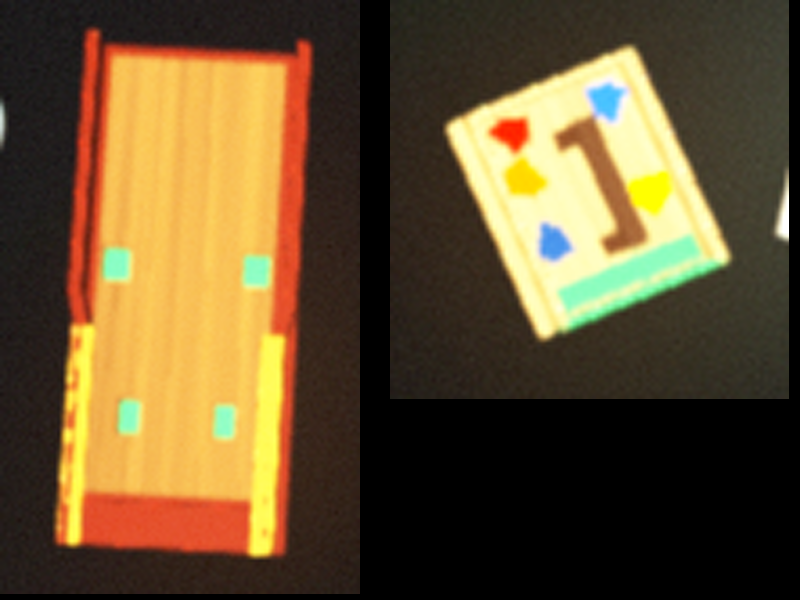

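```bash
cat >> h.py <<'E'
from scipy.spatial.transform import Rotation as Ro
def go(p,yawx=None):
    """shift in tool units to world p; turn so tool x points along yaw (mod pi)"""
    st=sensors.get_state();R=Ro.from_rotvec(st['tool_rot']).as_matrix()
    d=R.T@(np.array(p)-st['position'])/.3; y0=np.arctan2(R[1,0],R[0,0])
    t=0 if yawx is None else -(((yawx-y0)+np.pi/2)%np.pi-np.pi/2)/(np.pi/2)
    print('t',st['t'],'pos',st['position'].round(4),'yaw',round(y0,4),'F',st['force'].round(2),'w',st['gripper_width'],'shift',d.round(4),'turn',round(t,4))
E
python3 - <<'E'
from h import *
s=load('top0')
A=lambda x,y,z:onz(s,230+x/3.6,145+y/3.6,z).round(4)
B=lambda x,y,z:onz(s,405+(x-390)/4.2,190+y/4.2,z).round(4)
print('mouth edge',A(100,48,.024),A(290,57,.024))
print('rail tops far',A(93,30,.036),A(305,42,.036))
print('endwall inner top',A(83,491,.044),A(250,501,.044),'outer',A(58,545,.044),A(283,553,.044))
print('lip start',A(83,323,.05),A(272,334,.05))
c=[B(*p,.017) for p in((446,125),(633,47),(730,262),(543,340))];print(c,np.mean(c,0))
print([np.linalg.norm(c[i]-c[(i+1)%4]) for i in range(4)])
d1=c[3]-c[0]+c[2]-c[1];print('yaw tray',np.arctan2(d1[1],d1[0]))
hs=[B(*p,.064) for p in((573,137),(623,246))];print('handle',hs,np.mean(hs,0),np.arctan2(*(hs[1]-hs[0])[1::-1]),np.linalg.norm(hs[1]-hs[0]))
go([.32,.52,.25]);go([.48,-.28,.25],2.7)
E
```

```text
mouth edge [0.7339 0.1512 0.024 ] [0.7299 0.0244 0.024 ]
rail tops far [0.7424 0.1546 0.036 ] [0.7367 0.0144 0.036 ]
endwall inner top [0.4388 0.1495 0.044 ] [0.4343 0.0438 0.044 ] outer [0.4047 0.1641 0.044 ] [0.402  0.0223 0.044 ]
lip start [0.5452 0.1524 0.05  ] [0.5402 0.0319 0.05  ]
[array([ 0.5921, -0.2345,  0.017 ]), array([ 0.6389, -0.3417,  0.017 ]), array([ 0.5168, -0.3934,  0.017 ]), array([ 0.4712, -0.2874,  0.017 ])] [ 0.55475 -0.31425  0.017  ]
[np.float64(0.11697042361212517), np.float64(0.13259449460667663), np.float64(0.11539220077630902), np.float64(0.13196673823354121)]
yaw tray -2.7351126216677697
handle [array([ 0.5786, -0.2932,  0.064 ]), array([ 0.5196, -0.319 ,  0.064 ])] [ 0.5491 -0.3061  0.064 ] -2.7293600530006685 0.06439440969525233
t 0.1 pos [0.2133 0.6398 0.2218] yaw 2.8198 F [-0.25 -0.64  0.28] w 0.08794934351599243 shift [-0.4637 -0.2666 -0.0937] turn 0
t 0.1 pos [0.2133 0.6398 0.2218] yaw 2.8198 F [-0.25 -0.64  0.28] w 0.08794934351599243 shift [-1.8129 -2.6277 -0.0895] turn 0.0763
```

>>> {"name": "carry_out", "arguments": {"steps": [{"linear": [-0.84, -0.56, -0.1], "turn": 0}, {"linear": [-0.84, -0.56, -0.1], "turn": 0}, {"linear": [-0.84, -0.56, -0.1], "turn": 0}, {"linear": [-0.84, -0.56, -0.1], "turn": 0}, {"linear": [-0.84, -0.56, -0.1], "turn": 0}]}}

```text
t: 0.72
position: [0.4007, 0.3989, 0.2527]
tool_rot: [0.505, 3.101, -0.001]
force: [-0.1, 0.4, 0.4]
gripper_width: 0.0876
grasp_force: 0.0
```

>>> {"name": "carry_out", "arguments": {"steps": [{"linear": [-0.76, -0.7, 0], "turn": 0}, {"linear": [-0.76, -0.7, 0], "turn": 0}, {"linear": [-0.76, -0.7, 0], "turn": 0}, {"linear": [-0.76, -0.7, 0], "turn": 0}, {"linear": [-0.76, -0.7, 0], "turn": 0}]}}

```text
t: 1.35
position: [0.5498, 0.1279, 0.2525]
tool_rot: [-0.504, -3.101, 0.0]
force: [0.5, 0.6, 0.1]
gripper_width: 0.0879
grasp_force: 0.0
```

>>> {"name": "carry_out", "arguments": {"steps": [{"linear": [-0.35, -0.94, 0], "turn": 0}, {"linear": [-0.35, -0.94, 0], "turn": 0}, {"linear": [-0.35, -0.94, 0], "turn": 0}, {"linear": [-0.35, -0.94, 0], "turn": 0}, {"linear": [-0.35, -0.94, 0], "turn": 0}]}}

```text
t: 1.98
position: [0.559, -0.1735, 0.2525]
tool_rot: [-0.506, -3.1, 0.001]
force: [0.7, -0.0, 0.3]
gripper_width: 0.088
grasp_force: 0.0
```

Run:
```python
from h import *
s=vision.snapshot('wrist');print(ray(s,320,240)); go([.553,-.314,.25],-2.735)
```

```text
(array([ 0.48563719, -0.14870991,  0.41392167]), array([ 0.27828856, -0.10399646, -0.95499005]))
t 2.025 pos [ 0.5579 -0.1814  0.2529] yaw 2.8104 F [ 0.38 -4.57  0.55] w 0.08779477026458889 shift [-0.1283 -0.4231  0.0118] turn -0.4697
```

>>> {"name": "carry_out", "arguments": {"steps": [{"linear": [-0.13, -0.42, 0.01], "turn": -0.47}, {"linear": [-0.13, -0.42, 0.01], "turn": -0.47}, {"linear": [-0.13, -0.42, 0.01], "turn": -0.47}, {"linear": [-0.13, -0.42, 0.01], "turn": -0.47}, {"linear": [-0.13, -0.42, 0.01], "turn": -0.47}, {"linear": [-0.13, -0.42, 0.01], "turn": -0.47}], "gripper": 60}}

```text
t: 2.78
position: [0.5569, -0.3021, 0.2494]
tool_rot: [0.645, -3.074, -0.001]
force: [0.3, 0.1, -0.4]
gripper_width: 0.0597
grasp_force: 0.0
```

Run:
```python
from h import *
s=snap('wrist','w1');go([.553,-.314,.25],-2.735)
```

```text
t 2.825 pos [ 0.5569 -0.302   0.2495] yaw -2.7273 F [-0.18 -0.21 -0.25] w 0.06014120463184395 shift [ 0.0281 -0.0312 -0.0016] turn 0.0049
```

View pics/w1.png

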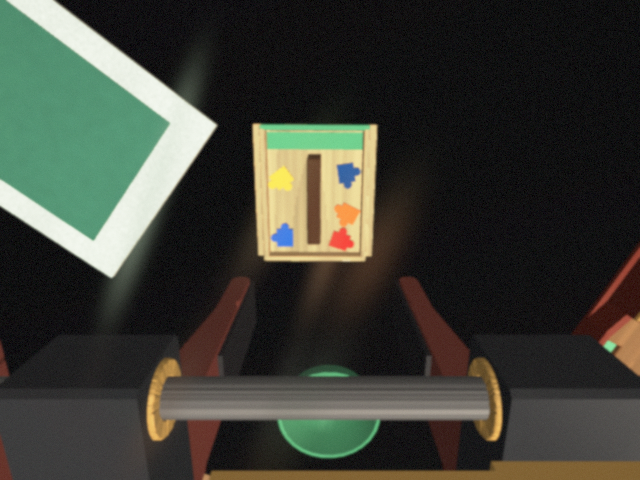

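The wrist view shows the tray straight ahead, with the dark handle bar running from (314,155) to (314,243) and the green end away from the fingers. I cast those points onto z = 0.064.

Run:
```python
from h import *
s=load('w1');im=s['image'][:,:,::-1];hsv=cv2.cvtColor(im,cv2.COLOR_BGR2HSV)
m=np.zeros(im.shape[:2],np.uint8);m[140:255,295:330]=(hsv[140:255,295:330,2]<110)*255
n,l,st,c=cv2.connectedComponentsWithStats(m);i=1+np.argmax(st[1:,4]);print(st[i],c[i])
x,y,w,h=st[i,:4]
P=[onz(s,l0,r,.064) for l0,r in ((x+w/2,y),(x+w/2,y+h))]
rows=[np.mean(np.where(l[r]==i)[0]) for r in (y+6,y+h-7)]
Q=[onz(s,rows[0]+.5,y+6,.064),onz(s,rows[1]+.5,y+h-7,.064)]
print(P,np.linalg.norm(P[1]-P[0]),np.mean(P,0),Q,np.arctan2(*(Q[0]-Q[1])[1::-1]))
c=[onz(s,*p,.017) for p in((253,124),(378,125),(371,262),(259,262))];print(np.round(c,4).tolist(),np.mean(c,0))
```

```text
[308 155  12  88 878] [313.32004556 199.52961276]
[array([ 0.5197946 , -0.32786892,  0.064     ]), array([ 0.59071397, -0.29723133,  0.064     ])] 0.07725424909433852 [ 0.55525429 -0.31255013  0.064     ] [array([ 0.52433852, -0.32585508,  0.064     ]), array([ 0.58474132, -0.29981155,  0.064     ])] -2.734512423016244
[[0.5211, -0.3903, 0.017], [0.4751, -0.2835, 0.017], [0.6001, -0.2307, 0.017], [0.6464, -0.3358, 0.017]] [ 0.56068355 -0.31008712  0.017     ]
```

Run:
```python
from h import *
go([.555,-.313,.04],-2.7345)
```

```text
t 2.825 pos [ 0.5569 -0.302   0.2495] yaw -2.7273 F [-0.18 -0.21 -0.25] w 0.06014120463184395 shift [ 0.0206 -0.0311  0.6984] turn 0.0046
```

>>> {"name": "carry_out", "arguments": {"steps": [{"linear": [0.02, -0.03, 0.15], "turn": 0.005}, {"linear": [0.02, -0.03, 0.3], "turn": 0.005}, {"linear": [0.02, -0.03, 0.45], "turn": 0.005}, {"linear": [0.02, -0.03, 0.55], "turn": 0.005}, {"linear": [0.02, -0.03, 0.65], "turn": 0.005}, {"linear": [0.02, -0.03, 0.7], "turn": 0.005}, {"linear": [0.02, -0.03, 0.7], "turn": 0.005}]}}

```text
t: 3.7
position: [0.5547, -0.3128, 0.039]
tool_rot: [0.637, -3.075, -0.001]
force: [0.1, -0.6, 0.3]
gripper_width: 0.06
grasp_force: 0.0
```

>>> {"name": "carry_out", "arguments": {"steps": [{"linear": [0, 0, 0], "turn": 0}, {"linear": [0, 0, 0], "turn": 0}, {"linear": [0, 0, 0], "turn": 0}, {"linear": [0, 0, 0], "turn": 0}, {"linear": [0, 0, 0], "turn": 0}, {"linear": [0, 0, 0], "turn": 0}], "gripper": 5}}

```text
t: 4.45
position: [0.5549, -0.3132, 0.0397]
tool_rot: [0.637, -3.076, -0.0]
force: [-1.5, 1.0, 1.8]
gripper_width: 0.012
grasp_force: 30.0
```

>>> {"name": "carry_out", "arguments": {"steps": [{"linear": [0, 0, -0.05], "turn": 0}, {"linear": [0, 0, -0.15], "turn": 0}, {"linear": [0, 0, -0.27], "turn": 0}, {"linear": [-0.03, 0.05, -0.38], "turn": 0}, {"linear": [-0.1, 0.15, -0.45], "turn": 0.03}, {"linear": [-0.18, 0.27, -0.45], "turn": 0.07}, {"linear": [-0.27, 0.4, -0.45], "turn": 0.11}, {"linear": [-0.36, 0.53, -0.45], "turn": 0.15}, {"linear": [-0.45, 0.66, -0.45], "turn": 0.19}, {"linear": [-0.54, 0.79, -0.45], "turn": 0.23}, {"linear": [-0.62, 0.91, -0.45], "turn": 0.26}, {"linear": [-0.66, 0.97, -0.45], "turn": 0.28}]}}

```text
t: 5.95
position: [0.6209, 0.0361, 0.1749]
tool_rot: [-0.045, -3.141, -0.002]
force: [0.8, 0.6, -3.0]
gripper_width: 0.0116
grasp_force: 30.0
```

Run:
```python
from h import *
go([.632,.089,.17],3.1126)
```

```text
t 5.95 pos [0.6209 0.0361 0.1749] yaw 3.1129 F [ 0.84  0.58 -3.03] w 0.01156062322266376 shift [-0.0319  0.1775  0.0166] turn 0.0002
```

>>> {"name": "carry_out", "arguments": {"steps": [{"linear": [-0.015, 0.08, 0.03], "turn": 0}, {"linear": [-0.03, 0.15, 0.1], "turn": 0}, {"linear": [-0.03, 0.18, 0.15], "turn": 0}, {"linear": [-0.03, 0.18, 0.15], "turn": 0}]}}

```text
t: 6.45
position: [0.6301, 0.0862, 0.1272]
tool_rot: [-0.048, -3.137, 0.002]
force: [0.0, -0.2, -3.0]
gripper_width: 0.0123
grasp_force: 30.0
```

Run:
```python
from h import *
s=snap('wrist','w2');go([.632,.089,.063],3.1126)
for n,p in dict(sockT=(.587,.0913,.024),).items(): print(n,proj(s,p))
for p in((.542,.1565,.05),(.542,.0285,.05)): print(proj(s,p))
```

```text
t 6.5 pos [0.6309 0.0851 0.1284] yaw 3.1099 F [ 0.21 -0.25 -2.4 ] w 0.011549193076990002 shift [-0.0036  0.0134  0.2181] turn -0.0017
sockT [330.39972587 169.57810479]
[447.15093994  90.20668117]
[215.82262983  97.41398969]
```

View pics/w2.png

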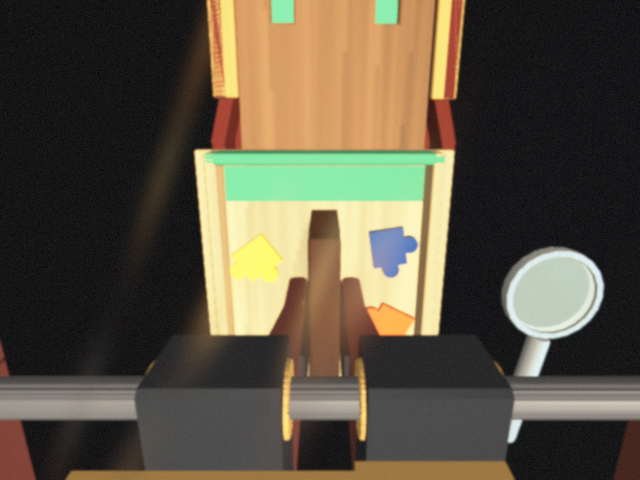

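The wrist view shows the tray level in the grip, its leading flange corners at (197,151) and (453,151). The leading sockets are at (282,10) and (386,10), and the lips begin at (225,97) and (445,97). I use these to check the lateral alignment.

Run:
```python
from h import *
s=load('w2')
for n,u,v,z in (('tL',197,151,.106),('tR',453,151,.106),('sL',282,10,.024),('sR',386.5,10,.024),('lipL',239,97,.05),('lipR',432,97,.05),('outL',214,97,.05),('outR',460,97,.05),('lip0L',236,10,.05),('lip0R',435,10,.05)): print(n,onz(s,u,v,z).round(4))
```

```text
tL [0.5667 0.032  0.106 ]
tR [0.57   0.1446 0.106 ]
sL [0.4938 0.0655 0.024 ]
sR [0.4956 0.1262 0.024 ]
lipL [0.5422 0.0414 0.05  ]
lipR [0.5453 0.1483 0.05  ]
outL [0.5418 0.0275 0.05  ]
outR [0.5458 0.1638 0.05  ]
lip0L [0.4989 0.0436 0.05  ]
lip0R [0.502 0.148 0.05 ]
```

>>> {"name": "carry_out", "arguments": {"steps": [{"linear": [0, 0.01, 0.05], "turn": 0}, {"linear": [0, 0.01, 0.1], "turn": 0}, {"linear": [0, 0.01, 0.12], "turn": 0}, {"linear": [0, 0.01, 0.12], "turn": 0}, {"linear": [0, 0.01, 0.12], "turn": 0}]}}

```text
t: 7.12
position: [0.6322, 0.089, 0.094]
tool_rot: [0.049, 3.14, 0.0]
force: [0.1, -0.0, -2.5]
gripper_width: 0.0117
grasp_force: 30.0
```

Run:
```python
from h import *
go([.632,.0905,.064],3.1126)
```

```text
t 7.125 pos [0.6322 0.089  0.094 ] yaw 3.1103 F [ 0.1  -0.   -2.55] w 0.01165852127192802 shift [0.001  0.0049 0.1001] turn -0.0015
```

>>> {"name": "carry_out", "arguments": {"steps": [{"linear": [0, 0.005, 0.04], "turn": 0}, {"linear": [0, 0.005, 0.07], "turn": 0}, {"linear": [0, 0.005, 0.09], "turn": 0}, {"linear": [0, 0.005, 0.095], "turn": 0}, {"linear": [0, 0.005, 0.1], "turn": 0}, {"linear": [0, 0.005, 0.1], "turn": 0}]}}

```text
t: 7.88
position: [0.6321, 0.0906, 0.0639]
tool_rot: [0.049, 3.141, 0.0]
force: [-1.4, -0.7, -2.9]
gripper_width: 0.0113
grasp_force: 30.0
```

Not yet on the deck (the wrist still carries the weight), so I lower a little more.

>>> {"name": "carry_out", "arguments": {"steps": [{"linear": [0, 0, 0.003], "turn": 0}, {"linear": [0, 0, 0.006], "turn": 0}, {"linear": [0, 0, 0.006], "turn": 0}]}}

```text
t: 8.25
position: [0.6322, 0.0906, 0.0636]
tool_rot: [0.049, 3.141, 0.001]
force: [-5.4, -0.3, 9.6]
gripper_width: 0.0117
grasp_force: 30.0
```

>>> {"name": "carry_out", "arguments": {"steps": [{"linear": [0, 0, 0.002], "turn": 0}, {"linear": [0, 0, 0.002], "turn": 0}, {"linear": [0, 0, 0.002], "turn": 0}, {"linear": [0, 0, 0.002], "turn": 0}], "gripper": 60}}

```text
t: 8.75
position: [0.632, 0.0906, 0.0612]
tool_rot: [0.049, 3.141, -0.0]
force: [-0.7, 0.1, 0.1]
gripper_width: 0.0487
grasp_force: 0.0
```

>>> {"name": "carry_out", "arguments": {"steps": [{"linear": [0, 0, -0.08], "turn": 0}, {"linear": [0, 0, -0.2], "turn": 0}, {"linear": [0, 0, -0.35], "turn": 0}, {"linear": [0, 0, -0.45], "turn": 0}, {"linear": [-0.1, 0, -0.45], "turn": 0}, {"linear": [-0.25, 0, -0.45], "turn": 0}, {"linear": [-0.38, 0, -0.45], "turn": 0}, {"linear": [-0.4, 0, -0.45], "turn": 0}, {"linear": [-0.4, 0, -0.45], "turn": 0}]}}

```text
t: 9.88
position: [0.7514, 0.0867, 0.1956]
tool_rot: [-0.05, -3.14, 0.0]
force: [-0.3, -1.1, 0.1]
gripper_width: 0.0598
grasp_force: 0.0
```

Run:
```python
from h import *
s=snap('wrist','w3');go([.718,.088,.048],3.1126)
```

```text
t 9.925 pos [0.7509 0.0869 0.1959] yaw 3.1104 F [-0.01  0.76  0.12] w 0.059673990457338545 shift [1.093e-01 3.000e-04 4.932e-01] turn -0.0014
```

View pics/w3.png

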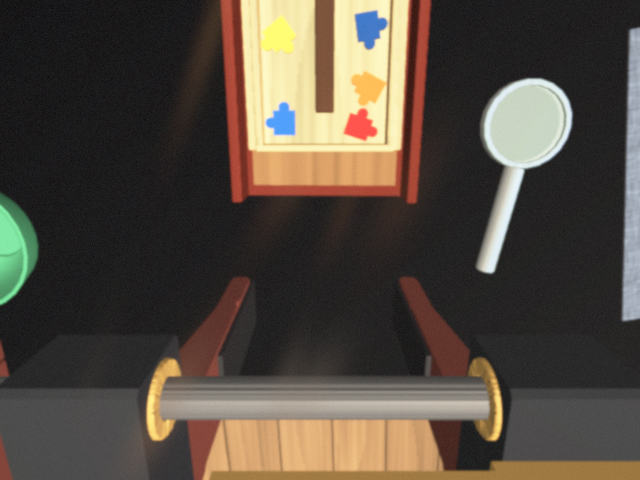

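The tray lies level and square between the rails, its back edge at row 150 (columns 248–403), ahead of the fingers. I lower the fingers behind it, with the opening left at 60 so that both fingers push squarely.

>>> {"name": "carry_out", "arguments": {"steps": [{"linear": [0.04, 0, 0.12], "turn": 0}, {"linear": [0.08, 0, 0.26], "turn": 0}, {"linear": [0.08, 0, 0.39], "turn": 0}, {"linear": [0.08, 0, 0.48], "turn": 0}, {"linear": [0.08, 0, 0.52], "turn": 0}, {"linear": [0.08, 0, 0.525], "turn": 0}, {"linear": [0.08, 0, 0.525], "turn": 0}]}}

```text
t: 10.8
position: [0.7286, 0.0877, 0.0402]
tool_rot: [0.049, 3.139, 0.001]
force: [-0.7, -0.1, 0.9]
gripper_width: 0.0599
grasp_force: 0.0
```

>>> {"name": "carry_out", "arguments": {"steps": [{"linear": [0.02, 0.002, 0], "turn": 0}, {"linear": [0.04, 0.002, 0], "turn": 0}, {"linear": [0.055, 0.003, 0], "turn": 0}, {"linear": [0.065, 0.004, 0], "turn": 0}, {"linear": [0.075, 0.004, 0], "turn": 0}, {"linear": [0.085, 0.004, 0], "turn": 0}]}}

```text
t: 11.55
position: [0.703, 0.0896, 0.0391]
tool_rot: [0.049, 3.14, 0.0]
force: [3.2, -0.5, 0.9]
gripper_width: 0.0599
grasp_force: 1.4
```

>>> {"name": "carry_out", "arguments": {"steps": [{"linear": [0.015, 0, 0], "turn": 0}, {"linear": [0.03, 0, 0], "turn": 0}, {"linear": [0.045, 0, 0], "turn": 0}, {"linear": [0.06, 0, 0], "turn": 0}, {"linear": [0.075, 0, 0], "turn": 0}, {"linear": [0.09, 0, 0], "turn": 0}]}}

```text
t: 12.3
position: [0.6756, 0.0904, 0.0391]
tool_rot: [0.049, 3.14, 0.0]
force: [4.7, -0.5, 2.4]
gripper_width: 0.0601
grasp_force: 2.3
```

>>> {"name": "carry_out", "arguments": {"steps": [{"linear": [0.015, 0, 0], "turn": 0}, {"linear": [0.03, 0, 0], "turn": 0}, {"linear": [0.045, 0, 0], "turn": 0}, {"linear": [0.06, 0, 0], "turn": 0}, {"linear": [0.075, 0, 0], "turn": 0}, {"linear": [0.09, 0, 0], "turn": 0}]}}

```text
t: 13.05
position: [0.6486, 0.0913, 0.039]
tool_rot: [0.049, 3.14, 0.0]
force: [4.7, -0.7, 3.2]
gripper_width: 0.0602
grasp_force: 2.5
```

>>> {"name": "carry_out", "arguments": {"steps": [{"linear": [0.01, 0, 0], "turn": 0}, {"linear": [0.02, 0, 0], "turn": 0}, {"linear": [0.03, 0, 0], "turn": 0}, {"linear": [0.04, 0, 0], "turn": 0}, {"linear": [0.05, 0, 0], "turn": 0}, {"linear": [0.06, 0, 0], "turn": 0}, {"linear": [0.07, 0, 0], "turn": 0}]}}

```text
t: 13.92
position: [0.6278, 0.092, 0.0391]
tool_rot: [0.049, 3.14, 0.0]
force: [4.6, -0.8, 4.4]
gripper_width: 0.0601
grasp_force: 2.6
```

>>> {"name": "carry_out", "arguments": {"steps": [{"linear": [0.005, 0, 0], "turn": 0}, {"linear": [0.01, 0, 0], "turn": 0}, {"linear": [0.015, 0, 0], "turn": 0}, {"linear": [0.02, 0, 0], "turn": 0}, {"linear": [0.025, 0, 0], "turn": 0}]}}

```text
t: 14.55
position: [0.6202, 0.0922, 0.0389]
tool_rot: [0.049, 3.141, 0.0]
force: [4.6, -0.9, 2.8]
gripper_width: 0.0602
grasp_force: 2.4
```

>>> {"name": "carry_out", "arguments": {"steps": [{"linear": [0.005, 0, 0], "turn": 0}, {"linear": [0.01, 0, 0], "turn": 0}, {"linear": [0.015, 0, 0], "turn": 0}, {"linear": [0.02, 0, 0], "turn": 0}]}}

```text
t: 15.05
position: [0.613, 0.0923, 0.0382]
tool_rot: [-0.049, -3.14, 0.0]
force: [2.1, 0.2, -1.0]
gripper_width: 0.0598
grasp_force: 1.6
```

>>> {"name": "carry_out", "arguments": {"steps": [{"linear": [0.004, 0, 0], "turn": 0}, {"linear": [0.008, 0, 0], "turn": 0}]}}

```text
t: 15.3
position: [0.6127, 0.0922, 0.0389]
tool_rot: [0.05, 3.139, -0.0]
force: [7.8, -0.8, -2.9]
gripper_width: 0.0601
grasp_force: 3.8
```

>>> {"name": "carry_out", "arguments": {"steps": [{"linear": [0.003, 0, 0], "turn": 0}, {"linear": [0.005, 0, 0], "turn": 0}, {"linear": [0.005, 0, 0], "turn": 0}]}}

```text
t: 15.68
position: [0.6126, 0.0922, 0.0394]
tool_rot: [0.05, 3.136, 0.0]
force: [8.2, -0.3, -2.8]
gripper_width: 0.0602
grasp_force: 4.3
```

Run:
```python
from h import *
s=snap('side','s2'); go([.62,.092,.039])
im=s['image'][150:320,190:400,::-1]; cv2.imwrite('pics/s2c.png',cv2.resize(im,None,fx=3.5,fy=3.5,interpolation=cv2.INTER_CUBIC))
```

```text
t 15.725 pos [0.6126 0.0922 0.0394] yaw 3.1096 F [ 8.44 -0.67 -3.85] w 0.059633864012915996 shift [-0.0246  0.0002  0.0014] turn 0
```

View pics/s2c.png

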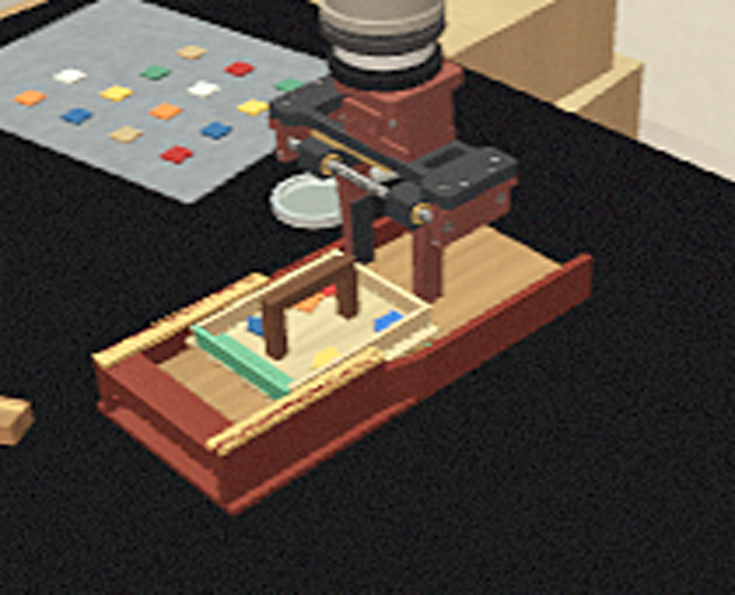

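The side view shows the tray stopped under the lips, its handle bar running from crop pixel (268,298) to (352,258) and the fingers behind it. To see whether it has dropped, I compare these heights with projections.

Run:
```python
from h import *
s=load('s2'); t=snap('top','t2')
C=lambda p:((proj(s,p)-[190,150])*3.5).round(1)
a=.031;ex=np.array([-np.cos(a),np.sin(a),0]);ey=np.array([-np.sin(a),-np.cos(a),0])
for o in((.5375,.0928),(.541,.0928)):
  for z in(.018,.024):
    O=np.array([*o,z]);f=lambda x,y,h:C(O+ex*x/1e3+ey*y/1e3+[0,0,h/1e3])
    print(o,z,'bar lead/trail near edge top',f(38,-6,64),f(38,6,64),f(-38,-6,64),f(-38,6,64),'walltop lead L/R',f(65,50,32),f(65,-50,32),'trail near',f(-65,50,32),f(-65,-50,32),'flange trail',f(-65,58,17),f(-65,-58,17))
b=cv2.resize(t['image'][180:310,225:335,::-1],None,fx=4.5,fy=4.5,interpolation=cv2.INTER_CUBIC);d=cv2.resize(s['image'][210:270,235:320,::-1],None,fx=3.5,fy=5) if 0 else None
cv2.imwrite('pics/t2c.png',b)
```

```text
(0.5375, 0.0928) 0.018 bar lead/trail near edge top [258.9 293.4] [270.7 300.9] [345.6 247.4] [357.5 254.3] walltop lead L/R [286.  387.8] [190.1 322.1] trail near [432.1 302.9] [334.9 245.8] flange trail [440.5 325.4] [328.6 258.7]
(0.5375, 0.0928) 0.024 bar lead/trail near edge top [258.2 285.9] [270.  293.4] [345.2 240. ] [357.1 246.9] walltop lead L/R [285.3 380.5] [189.1 314.9] trail near [432.  295.7] [334.4 238.8] flange trail [440.4 318.4] [328.2 251.8]
(0.541, 0.0928) 0.018 bar lead/trail near edge top [263.  291.1] [274.7 298.6] [349.4 245.3] [361.2 252.2] walltop lead L/R [290.1 385.3] [194.1 319.8] trail near [435.6 300.7] [338.4 243.8] flange trail [444.  323.2] [332.1 256.7]
(0.541, 0.0928) 0.024 bar lead/trail near edge top [262.3 283.6] [274.1 291.1] [349.  237.9] [360.9 244.8] walltop lead L/R [289.4 378. ] [193.2 312.6] trail near [435.5 293.5] [338.  236.8] flange trail [443.9 316.2] [331.7 249.9]
```

View pics/t2c.png

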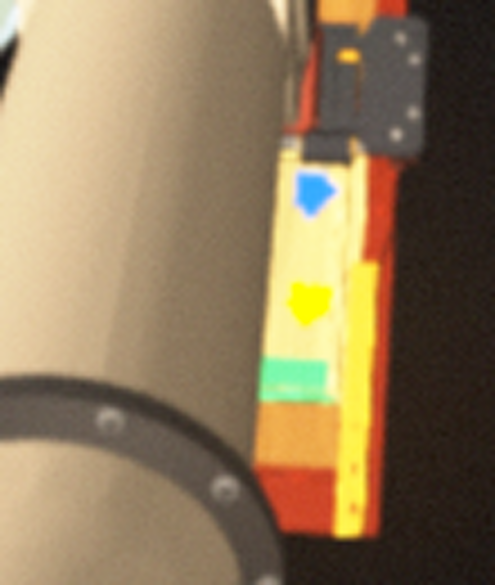

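The tray matches the dropped height (origin 18 mm up), and the push force stalled at 8 N. I back off, rise, close the fingers and go above the handle.

>>> {"name": "carry_out", "arguments": {"steps": [{"linear": [-0.03, 0, 0], "turn": 0}, {"linear": [-0.08, 0, 0], "turn": 0}, {"linear": [-0.08, 0, -0.1], "turn": 0}, {"linear": [-0.08, 0, -0.25], "turn": 0}, {"linear": [-0.08, 0, -0.35], "turn": 0}, {"linear": [-0.08, 0, -0.35], "turn": 0}]}}

```text
t: 16.52
position: [0.6358, 0.0919, 0.1461]
tool_rot: [0.049, 3.138, 0.002]
force: [-0.1, 0.2, -1.1]
gripper_width: 0.06
grasp_force: 0.0
```

>>> {"name": "carry_out", "arguments": {"steps": [{"linear": [0.1, 0, 0], "turn": 0}, {"linear": [0.2, 0, 0], "turn": 0}, {"linear": [0.3, 0, 0], "turn": 0}, {"linear": [0.32, 0, 0], "turn": 0}, {"linear": [0.32, 0, 0], "turn": 0}, {"linear": [0.32, 0, 0], "turn": 0}], "gripper": 0}}

```text
t: 17.27
position: [0.5391, 0.0947, 0.1436]
tool_rot: [0.049, 3.141, -0.0]
force: [-0.2, -0.5, 0.4]
gripper_width: 0.0031
grasp_force: 0.0
```

Run:
```python
from h import *
go([.539,.093,.087])
```

```text
t 17.275 pos [0.5391 0.0947 0.1436] yaw 3.1101 F [-0.15 -0.47  0.42] w 0.0031475948717391276 shift [ 0.0003 -0.0055  0.1886] turn 0
```

>>> {"name": "carry_out", "arguments": {"steps": [{"linear": [0, -0.004, 0.06], "turn": 0}, {"linear": [0, -0.004, 0.12], "turn": 0}, {"linear": [0, -0.004, 0.17], "turn": 0}, {"linear": [0, -0.004, 0.19], "turn": 0}, {"linear": [0, -0.004, 0.2], "turn": 0}, {"linear": [0, -0.004, 0.2], "turn": 0}]}}

```text
t: 18.02
position: [0.5382, 0.0936, 0.0839]
tool_rot: [0.049, 3.141, 0.0]
force: [0.7, -0.0, 0.5]
gripper_width: 0.0009
grasp_force: 0.0
```

>>> {"name": "carry_out", "arguments": {"steps": [{"linear": [0, 0, 0.003], "turn": 0}, {"linear": [0, 0, 0.006], "turn": 0}, {"linear": [0, 0, 0.006], "turn": 0}]}}

```text
t: 18.4
position: [0.5381, 0.0936, 0.0821]
tool_rot: [0.049, 3.141, 0.0]
force: [-1.4, 0.5, -0.5]
gripper_width: 0.0006
grasp_force: 0.0
```

>>> {"name": "carry_out", "arguments": {"steps": [{"linear": [0, 0, 0.003], "turn": 0}, {"linear": [0, 0, 0.006], "turn": 0}, {"linear": [0, 0, 0.006], "turn": 0}]}}

```text
t: 18.77
position: [0.5381, 0.0936, 0.0807]
tool_rot: [0.049, 3.141, 0.001]
force: [-1.2, -0.6, 5.8]
gripper_width: 0.0004
grasp_force: 2.9
```

>>> {"name": "carry_out", "arguments": {"steps": [{"linear": [0, 0, 0.003], "turn": 0}, {"linear": [0, 0, 0.006], "turn": 0}, {"linear": [0, 0, 0.006], "turn": 0}]}}

```text
t: 19.15
position: [0.5381, 0.0936, 0.0789]
tool_rot: [0.049, 3.141, 0.001]
force: [-2.2, -0.9, 6.3]
gripper_width: 0.0005
grasp_force: 3.1
```

Contact at 0.082 (the dropped height), and it is sinking at about 6 N. I keep pressing.

>>> {"name": "carry_out", "arguments": {"steps": [{"linear": [0, 0, 0.003], "turn": 0}, {"linear": [0, 0, 0.006], "turn": 0}, {"linear": [0, 0, 0.009], "turn": 0}, {"linear": [0, 0, 0.009], "turn": 0}]}}

```text
t: 19.65
position: [0.5382, 0.0936, 0.0764]
tool_rot: [0.049, 3.141, 0.001]
force: [-3.3, -1.1, 8.2]
gripper_width: 0.0006
grasp_force: 3.9
```

>>> {"name": "carry_out", "arguments": {"steps": [{"linear": [0, 0, 0.003], "turn": 0}, {"linear": [0, 0, 0.003], "turn": 0}]}}

```text
t: 19.9
position: [0.5382, 0.0936, 0.0763]
tool_rot: [0.05, 3.141, 0.001]
force: [-5.2, -0.1, 17.8]
gripper_width: 0.0007
grasp_force: 8.3
```

It bottomed at 0.0763 (0.076 expected) with the force rising sharply, so it is home. I rise clear and check.

>>> {"name": "carry_out", "arguments": {"steps": [{"linear": [0, 0, -0.02], "turn": 0}, {"linear": [0, 0, -0.1], "turn": 0}, {"linear": [0, 0, -0.25], "turn": 0}, {"linear": [0, 0, -0.4], "turn": 0}, {"linear": [-0.2, 0, -0.5], "turn": 0}, {"linear": [-0.35, 0, -0.5], "turn": 0}, {"linear": [-0.35, 0, -0.5], "turn": 0}, {"linear": [-0.35, 0, -0.5], "turn": 0}]}}

```text
t: 20.9
position: [0.6421, 0.0901, 0.224]
tool_rot: [-0.049, -3.139, 0.001]
force: [-0.7, -0.0, -0.5]
gripper_width: 0.0005
grasp_force: 0.0
```

Run:
```python
from h import *
s=snap('side','s3'); go([.62,.092,.039])
im=s['image'][150:320,190:400,::-1]; cv2.imwrite('pics/s3c.png',cv2.resize(im,None,fx=3.5,fy=3.5,interpolation=cv2.INTER_CUBIC))
```

```text
t 20.95 pos [0.6418 0.0902 0.2242] yaw 3.1104 F [-0.9   0.29 -1.01] w 0.000291093870119522 shift [0.0717 0.0037 0.6174] turn 0
```

View pics/s3c.png

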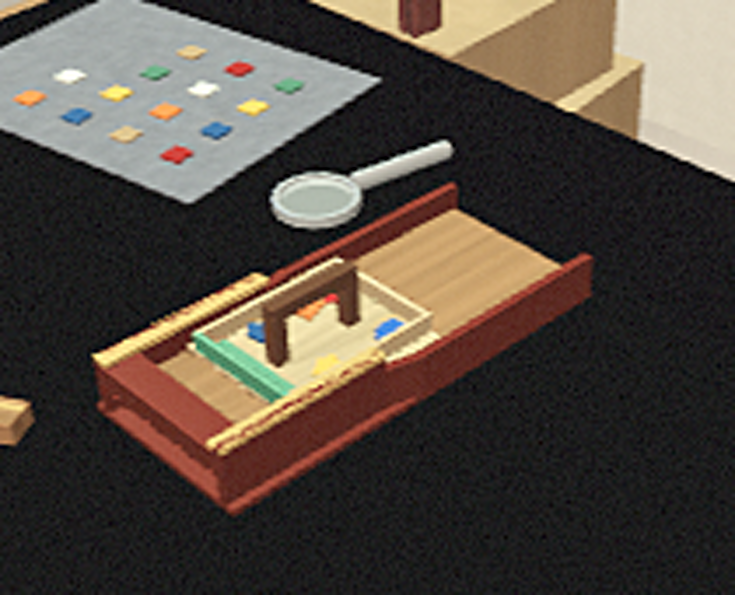

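The tray is level and lower than before: the handle's lead end is now at about (268,305), it was at 298. The floor is down on the deck and the gripper is clear.

```bash
python3 -c "
from h import *
print(ticket.hand_in())"
```

```text
the job is handed in; nothing more can be done
None
```

The tray is fully home in the box's sockets, and I handed the job in at about 21 s on the robot's clock. The lugs dropped at an 8 N push, a press on the handle sank it the last 6 mm, and the gripper never went near the bowl, lens or frame corners.

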